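Put the measured pump parts into their nests

TASK

The four pump parts on the bench have been measured: put each one upright into the wooden nest whose recess has its shape and size (impeller in the large round one, square flange in the square one, stepped shaft end in the small round one, bearing block in the oblong one), flat on the floor of the recess. They are precision parts, so set each one down rather than dropping it, and leave the dial indicator where it lies.

Things in the scene. Friction and masses are not known exactly. Their poses are not given: they have to be found in the camera images.
- impeller: Pump impeller, dark grey cast metal, about 0.6 kg: round double disc 84 mm in diameter and 22 mm high with curved vanes between the discs, a 48 mm collar up to z = 25 mm (look only), and a bright hub 26 mm in diameter on the axis from z = 22 to 52 mm, to grip by. Stands upright on the table at the start. Origin: centre of its underside; z up.
- flange: Square flange, bright steel, about 0.55 kg: plate 66 x 66 x 12 mm (sides along x and y) with four dark bolt holes in its corners and a round boss 32 mm in diameter on the axis from z = 12 to 44 mm, to grip by. Stands upright on the table at the start. Origin: centre of its underside; z up. Quarter turns are alike.
- shaft: Stepped shaft end, bright steel, about 0.7 kg, 100 mm tall, slim: foot 44 mm in diameter from z = 0 to 40 mm, step 32 mm in diameter to 60 mm, spigot 22 mm in diameter from z = 60 to 100 mm, to grip by. Stands upright on the table at the start. Origin: centre of its underside; z up.
- block: Bearing block, dark grey cast metal, about 0.4 kg: oblong foot 92 mm along x, 34 mm along y, 12 mm high, with a rounded housing in the middle (40 mm along x, 34 mm along y, top at z = 42 mm) whose two flat faces look along +y and -y, 34 mm apart, to grip across. A dark disc marks the bore on each face. Stands upright on the table at the start. Origin: centre of its underside; z up. Half turns are alike.
- nest_impeller: Brown wooden nest of the impeller: block 116 x 116 x 10 mm with a large round recess 100 mm in diameter. Screwed down, does not move. Origin: centre of its underside, on the table; z up. Recess 5 mm deep, centred, flat floor (dark liner) at z = 5 mm, block top at z = 10 mm.
- nest_flange: Brown wooden nest of the square flange: block 100 x 100 x 10 mm with a square recess 82 x 82 mm, sides along x and y. Screwed down, does not move. Origin: centre of its underside, on the table; z up. Recess 5 mm deep, centred, flat floor (dark liner) at z = 5 mm, block top at z = 10 mm.
- nest_shaft: Brown wooden nest of the shaft end: block 80 x 80 x 10 mm with a small round recess 60 mm in diameter. Screwed down, does not move. Origin: centre of its underside, on the table; z up. Recess 5 mm deep, centred, flat floor (dark liner) at z = 5 mm, block top at z = 10 mm.
- nest_block: Brown wooden nest of the bearing block: block 124 mm (x) x 66 mm (y) x 10 mm with an oblong recess 108 mm (x) x 50 mm (y). Screwed down, does not move. Origin: centre of its underside, on the table; z up. Recess 5 mm deep, centred, flat floor (dark liner) at z = 5 mm, block top at z = 10 mm.
- dial: Dial indicator lying loose on its back among the parts: round case 56 mm in diameter, 18 mm high, white face up; a thin stem points 67 mm out from the centre along x. Origin: centre of the underside of the case. To be left where it lies.
Things that resemble listed ones, but are neither listed nor needed, are in the scene too. Leave any purple or red look-alike of the shaft alone.

How it is judged:
At the end, for the whole second after the job is handed in: Each of the four parts stands upright (within 0.08 rad) and at rest on the recess floor of its own nest: its centre within 14 mm of the nest's centre and its underside 2 to 7.5 mm above the nest's underside (the floor is at 5 mm) (horizontal distance between impeller and nest_impeller below 0.014 m and z of impeller in the frame of nest_impeller between 0.002 and 0.0075 m and angle between each of impeller, flange, shaft, block's own z axis and vertical below 0.08 rad and linear speed of each of impeller, flange, shaft, block below 0.02 m/s and angular speed of each of impeller, flange, shaft, block below 0.2 rad/s and horizontal distance between flange and nest_flange below 0.014 m and z of flange in the frame of nest_flange between 0.002 and 0.0075 m and horizontal distance between shaft and nest_shaft below 0.014 m and z of shaft in the frame of nest_shaft between 0.002 and 0.0075 m and horizontal distance between block and nest_block below 0.014 m and z of block in the frame of nest_block between 0.002 and 0.0075 m); the robot touches nothing.
It fails at once if a part is dropped: it is more than 30 mm above the table with no finger touching it ((height (world z) of impeller above 0.03 m and contact force between the fingers and impeller below 0.05 N) or (height (world z) of flange above 0.03 m and contact force between the fingers and flange below 0.05 N) or (height (world z) of shaft above 0.03 m and contact force between the fingers and shaft below 0.05 N) or (height (world z) of block above 0.03 m and contact force between the fingers and block below 0.05 N)).
It fails at once if the dial indicator is shifted by more than 20 mm (distance of dial from where it was at the start of the episode above 0.02 m).
It also fails if it takes over 120 s, if anything falls off the work surface, if the arm or the gripper's body presses on something with over 40 N, if the wrist force passes 120 N, or if a joint passes its speed limit or range.

ROBOT

A 7-joint arm with a two-finger parallel gripper is mounted at the origin on the work surface. World frame = base frame: x ahead of the robot, y to its left, z up, the work surface at z = 0. Lengths are in m, angles in rad, forces in N, time in s.
With the tool pointing down it reaches from about 0.4 to 0.85 m from the base axis. Payload 10.4 kg.
Tool frame: the origin (TCP) lies on the front face of the gripper's body, between the roots of the fingers; the fingertips stand 73 mm ahead of it and the grasp point (between the pads) lies 54 mm ahead of it (finger_overhang is the distance from the TCP to the fingertips, in m); z points along the fingers, y is the line along which they close (so a half turn about z gives the same grasp; the last joint's range is limited). The gripper opens to 85 mm and grips with 20 to 120 N. Pads are 22 mm wide; open, the fingers measure 114 mm over their backs; the gripper's body (76 mm by 85 mm) begins 54 mm behind the grasp point. The pads swing forward as they close: fully open they stand 13 mm farther back than shut.
Start: joints at [-1.245, 0.332, -0.065, 1.46, 0.022, 1.35, -0.088], TCP at [0.214, 0.587, 0.304] pointing down, gripper open.
Joint ranges: [-2.6, 2.6], [-0.5, 2.12], [-1.47, 1.34], [0.16, 2.42], [-1.27, 4.41], [0.06, 2.06], [-2.6, 2.6]. Speed limits (rad/s): [2.22, 2.22, 2.79, 2.79, 3.14, 3.14, 3.14].

INTERFACE

Orientations are given as a unit quaternion [x, y, z, w].
In Python, from cell import move_pose, move_linear, set_joints, open_gripper, close_gripper, dwell, solve_ik, sense, grab_frame, PlanningError, finish_job, finger_overhang gives the robot as it stands. Calls block until the motion is done:
- move_pose(position, orientation): joint-space move of the TCP to a pose.
- move_linear(position, frame=None, velocity=0.15, threshold=None): straight line of the TCP; frame=None keeps the orientation; velocity is the mean speed in m/s. With threshold (N) it stops when the force on the tool has changed by that much, and returns True; else False.
- set_joints(angles): joint-space move.
- open_gripper() and close_gripper(squeeze=None): open the fingers fully, or close them until they stop; squeeze is the grip in N (None keeps the last).
- dwell(seconds).
- solve_ik(position, orientation): joint angles nearest the present ones, or None.
- sense(): the state.
- grab_frame(name): name is "scene" or "top"; returns a dict with "pixels" (384x512x3 uint8, red, green, blue), "K" (3x3 intrinsics, pixels), "k1" (the pictures are not rectified: a ray, as slopes to the right and down, at radius r is drawn at 1 + k1 r^2 times it, then the intrinsics apply), "rvec" (rotation vector, rad) and "tvec" (3), from world to camera coordinates, as OpenCV has them. Camera axes: x right, y down, z forward; pixel columns grow to the right and rows downward; lengths in m; the calibration is good to about 2 mm. A picture is of the moment at which its call begins. There is no depth.
A pose or a line that the arm cannot do raises PlanningError and nothing moves.
- finish_job(): hands the job in; it is judged then, once.
The state is a dict: "time": time; "joints": joint angles; "qvel": joint speeds; "effort": joint torques, N m; "ee_pos": TCP position; "ee_rot": TCP orientation; "contact_force": force on the tool from outside, world axes, zero at the start; "ft_torque": the same for the moment, N m; "grip_width": opening from 0.0 (shut) to 1.0 (fully open); "grip_force": force on a finger pad.
Only numpy, scipy, OpenCV 4.12 (cv2) and the standard library are available. Lean on these libraries where they do the work, as an engineer would, in place of code of your own. Each camera call takes 0.05 s, during which the arm holds its last target. There are 200 camera calls.

## Working session

There is one attempt and no reset: what is moved stays moved. The work goes in short steps, each a Python script; the robot and the scene stay as the last script left them, time stands still between calls to the robot, and variables do not carry over. Pictures are saved under pics/ and viewed, at most 14 in all, crops included, and the job is handed in when it is done.

```bash
mkdir -p pics; ls; cat > h.py <<'E'
import numpy as np, cv2
from cell import *
def cam(n):
    f=grab_frame(n); return f
def save(f,p,crop=None,s=1):
    im=cv2.cvtColor(np.asarray(f["pixels"]),cv2.COLOR_RGB2BGR)
    if crop: x0,y0,x1,y1=crop; im=im[y0:y1,x0:x1]
    cv2.imwrite(p,cv2.resize(im,None,fx=s,fy=s,interpolation=cv2.INTER_CUBIC))
def dist(f): 
    return np.array([f["k1"],0,0,0,0],float)
def ray(f,px,z):
    K=np.array(f["K"],float);R=cv2.Rodrigues(np.array(f["rvec"],float))[0];t=np.array(f["tvec"],float).ravel()
    p=cv2.undistortPoints(np.array(px,float).reshape(-1,1,2),K,dist(f)).reshape(-1,2)
    d=np.c_[p,np.ones(len(p))]@R; c=-R.T@t
    return c+d*((z-c[2])/d[:,2])[:,None]
def proj(f,P):
    return cv2.projectPoints(np.array(P,float).reshape(-1,3),np.array(f["rvec"],float),np.array(f["tvec"],float),np.array(f["K"],float),dist(f))[0].reshape(-1,2)
E
python3 - <<'E'
from h import *
import pickle
for n in("scene","top"):
    f=cam(n); pickle.dump(f,open(n+".pkl","wb")); save(f,f"pics/{n}0.png",s=1.5)
    R=cv2.Rodrigues(np.array(f["rvec"],float))[0];print(n,-R.T@np.array(f["tvec"]).ravel(),R[2],f["k1"],np.array(f["K"]).tolist())
print(sense())
E
```

```text
pics
scene [ 1.05540795 -0.09290385  0.78075066] [-0.57193498  0.10689413 -0.81330439] -0.004848278492353398 [[374.1070460361959, 0.0, 258.8149713327826], [0.0, 374.1070460361959, 196.72289154879962], [0.0, 0.0, 1.0]]
top [0.37982878 0.01283905 1.16341723] [ 0.11911107 -0.00975052 -0.99283306] -0.07644499715628161 [[431.2756960992681, 0.0, 249.6914404777553], [0.0, 431.2756960992681, 201.3416353149112], [0.0, 0.0, 1.0]]
{'time': 0.1, 'joints': array([-1.24460853,  0.33284175, -0.06473958,  1.46087051,  0.02162556,
        1.34991554, -0.0884979 ]), 'qvel': array([ 0.0003708 , -0.00037138,  0.00030662, -0.00172942, -0.00144582,
       -0.0005904 ,  0.00011465]), 'effort': array([ 2.57357060e-03, -6.26745272e+01,  5.02260821e-02, -3.92427993e+01,
        1.64392259e-02,  7.02505160e-03,  1.23315945e-05]), 'ee_pos': array([0.21349777, 0.58713648, 0.30316859]), 'ee_rot': array([ 1.73479397e-01,  9.84837271e-01, -6.64393059e-04, -7.99968321e-05]), 'contact_force': array([ 0.34508554, -0.73159589,  0.2987817 ]), 'ft_torque': array([ 0.00796915, -0.00449453, -0.01466558]), 'grip_force': 0.0, 'grip_width': 1.0007016821250974}
```

View pics/top0.png

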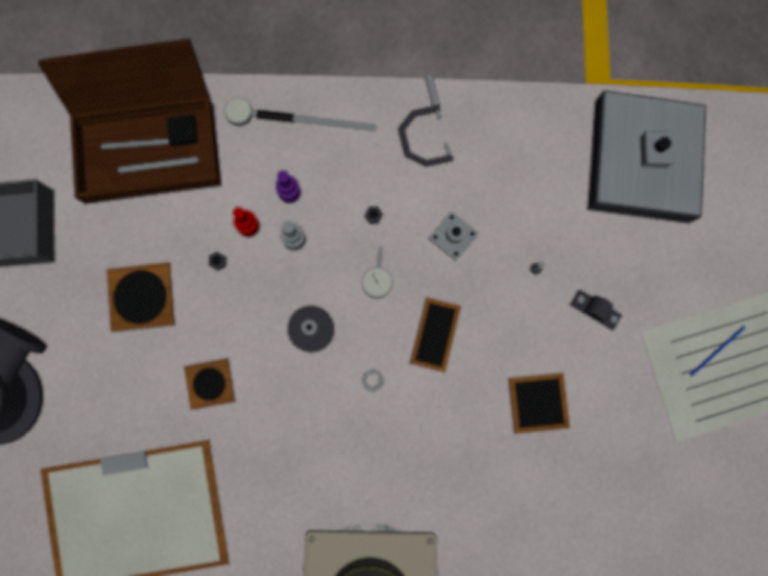

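View pics/scene0.png

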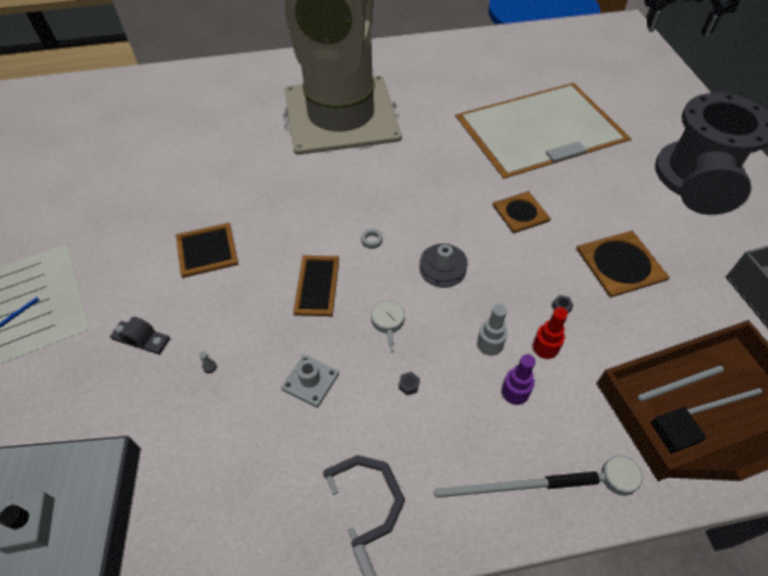

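The top view (1.5x pixels) shows these parts:
- Impeller at (311,328)
- Flange at (453,236)
- Block at (597,309)
- Dial at (377,281), stem pointing up

The nests are round large (140,297), round small (210,384), oblong (435,334) and square (539,403).

Three things could be taken for the shaft: grey (292,235), red (246,222) and purple (288,187). I choose the grey one, which is bright steel as described.

```bash
cat > meas.py <<'E'
from h import *
# top-view seeds (512 px), half window, silhouette mid height
S=dict(impeller=(207,219,24,.011),flange=(302,157,22,.006),shaft=(194,157,14,.03),block=(398,206,22,.006),dial=(251,188,16,.009))
N=dict(nest_impeller=(93,198,32),nest_shaft=(140,256,26),nest_block=(290,223,34),nest_flange=(359,269,32))
def blob(m,seed):
    cs=cv2.findContours(m,cv2.RETR_EXTERNAL,cv2.CHAIN_APPROX_NONE)[0]
    return max(cs,key=cv2.contourArea)
def measure(f,want=None):
    im=cv2.GaussianBlur(np.asarray(f["pixels"]),(3,3),0); lab=cv2.cvtColor(im,cv2.COLOR_RGB2LAB).astype(float); out={}
    for n,(u,v,w) in N.items():
        roi=lab[v-w:v+w,u-w:u+w]; bg=np.median(np.r_[roi[0],roi[-1],roi[:,0],roi[:,-1]],axis=0)
        m=(roi[...,0]<55).astype(np.uint8)
        c=blob(m,0).reshape(-1,2)+[u-w,v-w]; P=ray(f,c,.0085)[:,:2]; out[n]=(P,c)
    for n,(u,v,w,z) in S.items():
        roi=lab[v-w:v+w,u-w:u+w]; bg=np.median(np.r_[roi[0],roi[-1],roi[:,0],roi[:,-1]],axis=0)
        m=(np.linalg.norm(roi-bg,axis=2)>14).astype(np.uint8)
        c=blob(m,0).reshape(-1,2)+[u-w,v-w]; P=ray(f,c,z)[:,:2]; out[n]=(P,c)
    return out
def rect(P):
    (x,y),(a,b),t=cv2.minAreaRect((P*1000).astype(np.float32)); 
    if a<b: a,b=b,a; t+=90
    return np.array([x,y])/1000,a,b,(t+90)%180-90
E
python3 - <<'E'
from meas import *
import pickle
f=pickle.load(open("top.pkl","rb")); g=pickle.load(open("scene.pkl","rb"))
o=measure(f); im=cv2.cvtColor(np.asarray(f["pixels"]),cv2.COLOR_RGB2BGR)
big=cv2.resize(im,None,fx=4,fy=4,interpolation=cv2.INTER_CUBIC)
for n,(P,c) in o.items():
    r=rect(P); print(n,r[0].round(4),[round(x,1) for x in r[1:]]); cv2.polylines(big,[c.reshape(-1,1,2)*4+2],True,(0,255,0),1)
tiles=[]
for n in("impeller","flange","shaft","block","dial"):
    u,v=S[n][:2]; tiles.append(cv2.resize(big[4*v-100:4*v+100,4*u-100:4*u+100],(265,265)))
u,v=328,223
tiles.append(cv2.resize(cv2.cvtColor(np.asarray(g["pixels"]),cv2.COLOR_RGB2BGR)[v-45:v+45,u-40:u+50],(265,265)))
cv2.imwrite("pics/c1.png",np.vstack([np.hstack(tiles[:3]),np.hstack(tiles[3:])]))
E
```

```text
nest_impeller [0.5188 0.4287] [98.9, 96.7, 3.4]
nest_shaft [0.3668 0.2936] [59.1, 55.7, -88.5]
nest_block [ 0.4632 -0.1075] [107.5, 49.7, -13.6]
nest_flange [ 0.3441 -0.2949] [82.1, 82.1, -83.6]
impeller [0.4682 0.1149] [91.5, 86.9, 46.6]
flange [ 0.6443 -0.1393] [71.4, 68.5, -38.4]
shaft [0.6325 0.1494] [55.1, 45.7, 2.0]
block [ 0.5183 -0.4036] [99.4, 51.4, 60.6]
dial [0.5309 0.0035] [41.3, 12.3, 79.8]
```

View pics/c1.png

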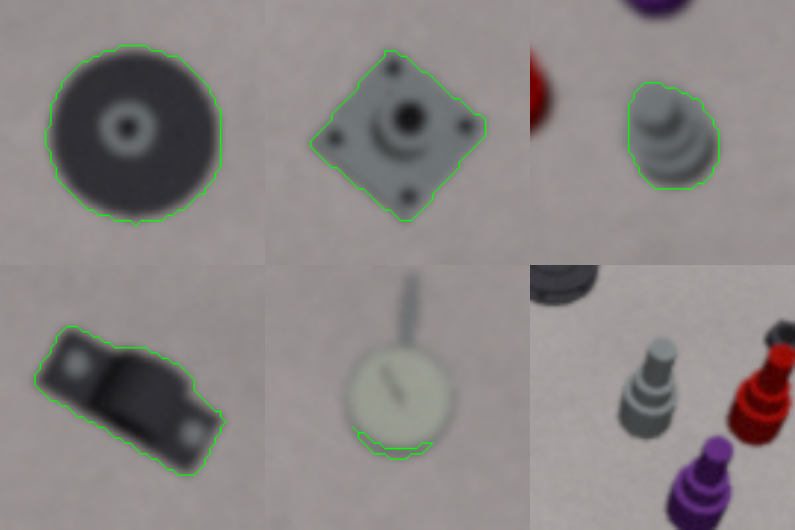

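The crops show the grey steel shaft top at scene pixel (332.8,206.5) and top pixel (193.5,151.4). The outlines fit apart from the dial, which I don't need. I'll use the block's bolt spots to get its foot axis, then start with the impeller.

```bash
cat > pp.py <<'E'
from h import *
from scipy.spatial.transform import Rotation as Rn
def q(a):
    y=np.array([np.cos(a),np.sin(a),0]); z=np.array([0,0,-1.]); return Rn.from_matrix(np.c_[np.cross(y,z),y,z]).as_quat()
def go(p,a,v=.25): move_linear(list(p),frame=q(a),velocity=v)
def st(s): d=sense(); print(s,round(d["time"],1),d["ee_pos"].round(4),"w",round(d["grip_width"],3),"gf",round(d["grip_force"],1),d["contact_force"].round(1))
def pick(xy,a,z,hi=.2,squeeze=60,lift=None):
    move_pose([*xy,hi],q(a)); st("above"); move_linear([*xy,z],velocity=.1); 
    close_gripper(squeeze); dwell(.2); st("grip"); move_linear([*xy,lift or hi],velocity=.12); st("lift")
def place(xy,a,z,hi):
    go([*xy,hi],a,.2); move_linear([*xy,z+.02],velocity=.12); dwell(.3)
    hit=move_linear([*xy,z+.003],velocity=.02,threshold=4); st(f"down {hit}")
    if hit is not True: print(move_linear([*xy,z-.004+.005],velocity=.01,threshold=4)); st("down2")
def release(xy,hi=.25):
    open_gripper(); dwell(.3); p=sense()["ee_pos"]; move_linear([p[0],p[1],hi],velocity=.15); st("released")
def feas(*pa):
    return [solve_ik(list(p),q(a)) is not None for p,a in pa]
E
python3 - <<'E'
from pp import *
import pickle, cell
f=pickle.load(open("top.pkl","rb")); g=pickle.load(open("scene.pkl","rb"))
print(cell.finger_overhang)
print("hub",ray(f,[[205.7,217.7]],.052),"boss",ray(f,[[303.9,153.6]],.044),"shaft top/scene",ray(f,[[193,150.9]],.1),ray(g,[[332.8,206.5]],.1))
b=ray(f,[[386.8,198.8],[408.5,212.2]],.012);d=b[1]-b[0];print("block",b.mean(0),np.hypot(*d[:2]),np.degrees(np.arctan2(d[1],d[0])))
for nm,(p1,p2,dl) in dict(imp=((.468,.115,.101),(.519,.429,.106),0),fl=((.644,-.139,.091),(.344,-.295,.096),44.8),fl2=((.644,-.139,.091),(.344,-.295,.096),-45.2),sh=((.63,.147,.139),(.367,.294,.144),0)).items():
    print(nm,[a for a in range(-180,180,15) if all(feas((p1,np.radians(a)),((*p1[:2],.3),np.radians(a)),(p2,np.radians(a+dl)),((*p2[:2],.3),np.radians(a+dl))))])
E
```

```text
0.0726
hub [[0.468183   0.11468703 0.052     ]] boss [[ 0.64506377 -0.13974162  0.044     ]] shaft top/scene [[0.6323785  0.14783737 0.1       ]] [[0.63437883 0.15066176 0.1       ]]
block [ 0.51520453 -0.40145966  0.012     ] 0.06942139299733796 -120.72476981427688
imp [-120, -105, -90, -75, -60, -45, -30, -15, 0, 15, 30, 45, 60, 75, 90, 105, 120, 135, 150, 165]
fl [-180, -165, -150, -135, -120, -105, -90, -75, -60, -45, -30, -15, 0, 15, 30, 45, 60, 75, 90, 135, 150, 165]
fl2 [-180, -135, -120, -105, -90, -75, -60, -45, -30, -15, 0, 15, 30, 45, 60, 75, 90, 105, 120, 135, 150, 165]
sh [-180, -90, -75, -60, -45, -30, -15, 0, 15, 30, 45, 60, 75, 90, 105, 120, 135, 150, 165]
```

```bash
python3 - <<'E'
from pp import *
a=np.radians(60)
pick((.4682,.1148),a,.101)
place((.5188,.4287),a,.106,.2)
E
```

```text
above 2.1 [0.4682 0.1159 0.2002] w 1.003 gf 0.0 [ 0.7  0.4 -1. ]
grip 4.0 [0.4682 0.1147 0.1014] w 0.281 gf 58.5 [-2.1 -1.4  5.9]
lift 5.0 [0.4677 0.1146 0.1991] w 0.286 gf 59.2 [ 0.5 -0.4 -6.6]
down False 8.8 [0.5189 0.4288 0.1092] w 0.282 gf 59.2 [ 0.1 -0.4 -5.9]
False
down2 9.1 [0.5187 0.4286 0.1069] w 0.279 gf 59.2 [-0.   0.4 -6.2]
```

```bash
python3 - <<'E'
from pp import *
p=sense()["ee_pos"]
print(move_linear([.5188,.4287,.103],velocity=.01,threshold=4)); st("d"); release(p)
f=cam("top"); save(f,"pics/t2.png",(50,120,250,290),3)
E
```

```text
True
d 9.4 [0.5189 0.4288 0.1065] w 0.283 gf 60.3 [-0.3 -0.5  7.8]
released 11.4 [0.5174 0.4277 0.2488] w 1.0 gf 0.0 [-0.2  0.1 -0.4]
```

View pics/t2.png

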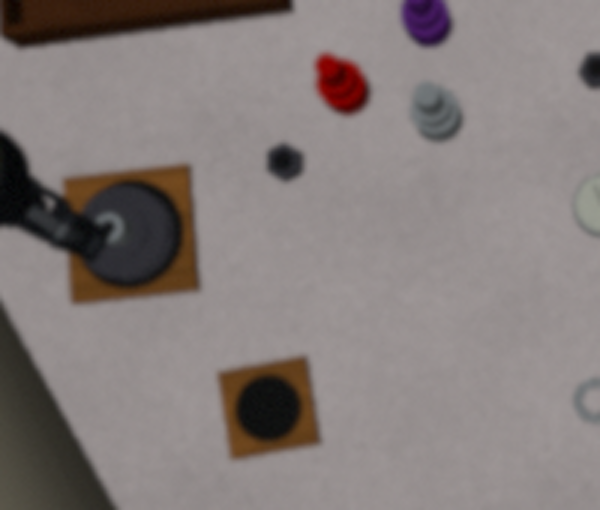

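The impeller is seated in its nest at crop (130,233). Next is the grey shaft, with the fingers closing diagonally to stay clear of red and purple.

```bash
sed -i '/if hit is not/d; s/z+.003\],velocity=.02/z-.004],velocity=.015/' pp.py; python3 - <<'E'
from pp import *
a=np.radians(-45)
pick((.633,.149),a,.139,hi=.27,lift=.3)
place((.3668,.2936),a,.144,.3)
release(None,.3)
a=np.radians(-15)
pick((.6447,-.1395),a,.091,hi=.25)
place((.3441,-.2949),a+np.radians(44.8),.096,.22)
release(None,.3)
f=cam("top"); save(f,"pics/t3.png",s=1.5)
E
```

```text
above 12.6 [0.6326 0.1505 0.2695] w 1.003 gf 0.0 [-0.4  0.5  1.1]
grip 14.9 [0.6329 0.1494 0.1391] w 0.241 gf 58.7 [-3.2  1.9  4.7]
lift 16.4 [0.6327 0.149  0.2991] w 0.238 gf 58.8 [-0.2 -0.7 -7.1]
down True 20.8 [0.3667 0.2938 0.1439] w 0.24 gf 60.0 [-1.7  0.6  5.6]
released 23.0 [0.3656 0.2925 0.2991] w 1.0 gf 0.0 [-0.3  0.4 -1.1]
above 24.9 [ 0.6449 -0.1382  0.2499] w 0.995 gf 0.0 [-0.7  0.2 -0.4]
grip 27.4 [ 0.6447 -0.1395  0.0913] w 0.354 gf 59.7 [-2.1  1.5  6.1]
lift 28.8 [ 0.6444 -0.1393  0.2491] w 0.351 gf 59.7 [ 0.5 -0.4 -4.3]
down True 33.2 [ 0.3441 -0.2949  0.0962] w 0.357 gf 61.0 [-0.7  1.1  7. ]
released 35.6 [ 0.3431 -0.2941  0.2993] w 1.003 gf 0.0 [ 0.1 -0.5  0.3]
```

View pics/t3.png

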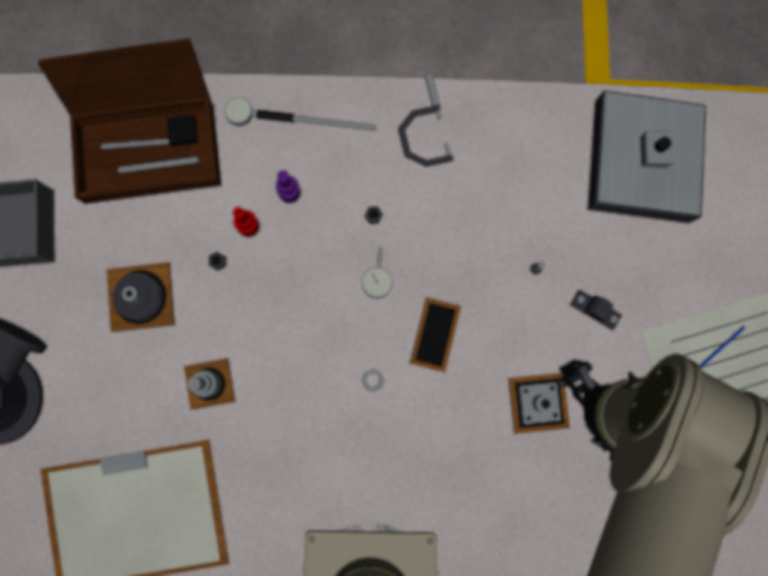

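Impeller (140,297), shaft (210,384) and flange (541,403) are seated, and the dial hasn't moved. The block is next.

```bash
python3 - <<'E'
from pp import *
b=(.5155,-.4015); n=(.4632,-.1075)
for a1,a2 in((150,76.4),(-30,-103.6)):
    r=np.radians([a1,a2]); ok=feas(((*b,.085),r[0]),((*b,.22),r[0]),((*n,.22),r[1]),((*n,.09),r[1])); print(a1,ok)
    if all(ok):
        pick(b,r[0],.085,hi=.22); place(n,r[1],.090,.2); release(None,.3); break
set_joints([-1.245,.332,-.065,1.46,.022,1.35,-.088]) if sense()["grip_width"]>.9 else None
f=cam("top"); g=cam("scene"); save(f,"pics/t4.png",s=1.5); save(g,"pics/s4.png",s=1.5)
E
```

```text
150 [True, True, True, True]
above 38.6 [ 0.5155 -0.4015  0.2201] w 1.0 gf 0.0 [-0.2  1.4  0.4]
grip 40.8 [ 0.5155 -0.4016  0.0853] w 0.388 gf 62.1 [-2.1  1.7  5.6]
lift 42.1 [ 0.5154 -0.4012  0.2191] w 0.391 gf 61.1 [-0.2 -0.1 -5.3]Traceback (most recent call last):
  File "<stdin>", line 6, in <module>
  File "pp.py", line 11, in place
    go([*xy,hi],a,.2); move_linear([*xy,z+.02],velocity=.12); dwell(.3)
    ~~^^^^^^^^^^^^^^^
  File "pp.py", line 5, in go
    def go(p,a,v=.25): move_linear(list(p),frame=q(a),velocity=v)
                       ~~~~~~~~~~~^^^^^^^^^^^^^^^^^^^^^^^^^^^^^^^
cell.PlanningError: the arm cannot follow that straight line within its joint ranges
```

```bash
python3 - <<'E'
from pp import *
n=(.4632,-.1075); print(sense()["joints"].round(2))
for a in(76.4,-103.6):
    for h in(.25,.09):
        s=solve_ik([*n,h],q(np.radians(a))); print(a,h,None if s is None else np.round(s,2))
E
```

```text
[-0.2   0.83  1.28  1.53 -0.8   1.39 -2.53]
76.4 0.25 [ 1.29  0.21 -1.25  1.87  0.22  1.21  1.31]
76.4 0.09 [ 1.19  0.6  -1.24  2.01  0.68  1.02  0.95]
-103.6 0.25 [-1.16  0.    1.33  1.96 -0.    1.18 -1.64]
-103.6 0.09 [-0.79  0.45  1.07  2.1  -0.51  0.88 -1.23]
```

```bash
python3 - <<'E'
from pp import *
b=np.array((.5155,-.4015)); n=np.array((.4632,-.1075))
for t in(.33,.67,1):
    move_pose([*(b+t*(n-b)),.2],q(np.radians(150+t*106.4))); st("via"); print(sense()["joints"].round(2))
place(n,np.radians(-103.6),.090,.2); release(None,.2)
move_pose([.45,-.25,.3],q(np.radians(-103.6)))
set_joints([-1.245,.332,-.065,1.46,.022,1.35,-.088])
f=cam("top"); g=cam("scene"); save(f,"pics/t4.png",s=1.5); save(g,"pics/s4.png",s=1.5)
E
```

```text
via 42.6 [ 0.4984 -0.3036  0.1996] w 0.389 gf 60.8 [-0.2 -1.5 -4.1]
[-0.45  0.66  1.27  1.75 -0.66  1.25 -2.06]
via 43.1 [ 0.4806 -0.2049  0.2004] w 0.393 gf 60.9 [ 0.3 -0.6 -3.3]
[-0.73  0.44  1.28  1.9  -0.47  1.15 -1.69]
via 43.6 [ 0.4635 -0.1085  0.2005] w 0.386 gf 60.9 [-0.  -1.4 -3.5]
[-1.03  0.2   1.29  2.02 -0.22  1.08 -1.45]
down True 46.2 [ 0.4632 -0.1075  0.0902] w 0.39 gf 62.2 [-2.1  0.6  6.9]
released 48.0 [ 0.462  -0.1069  0.1995] w 0.999 gf 0.0 [-0.6 -0.8 -0.1]
```

View pics/t4.png

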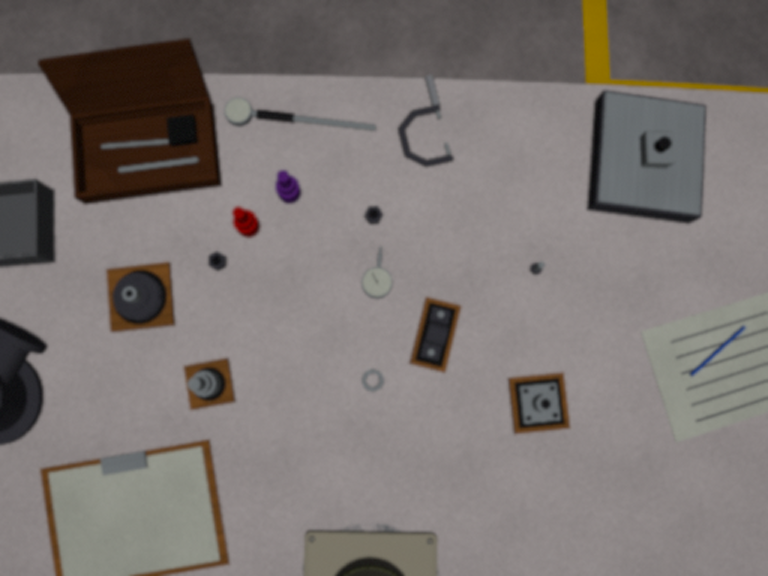

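View pics/s4.png

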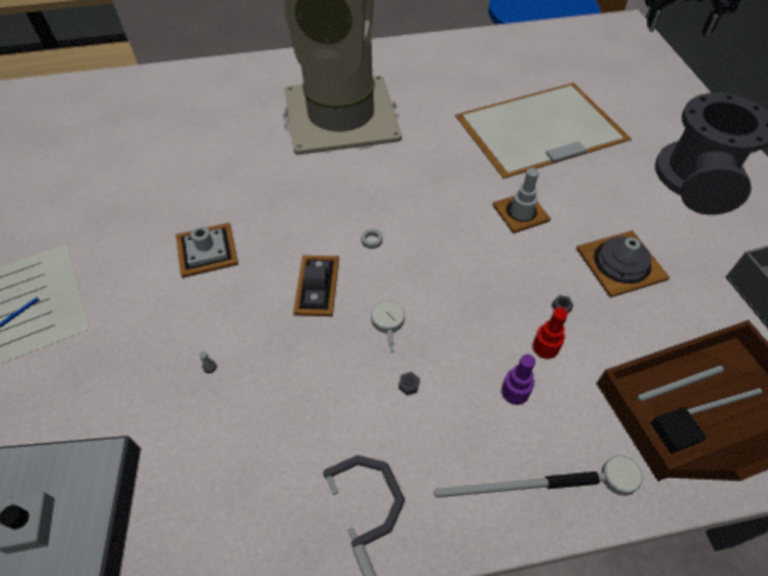

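All four parts stand upright in their nests: top view (140,297), (207,383), (541,403) and (435,333). The dial is still at (377,281), so I'm handing the job in.

```bash
python3 -c "
from cell import *
print(finish_job())"
```

```text
the job is handed in; nothing more can be done
None
```

All four parts are set down upright in their own nests, the dial and the look-alikes were left where they were, and the job is handed in; the hand-in call returned no verdict.

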